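# One turn of the mould press

## Task

Lower the plate of the green mould press by exactly one full turn of its hand wheel: with the fingertips, push the red upright handle round clockwise, as seen from above, until it is back where it started, and leave it there. Only push it, gently: do not grip or pinch anything, and leave the pots, mug, jar, brush and rib standing where they are.

Things in the scene. Friction and masses are not known exactly. Their poses are not given: they have to be found in the camera images.
- crank_handle: Red upright handle on the rim of the press's dark hand wheel: a vertical cylinder 20 mm across that can spin on its own axis, its axis 75 mm from the wheel's axis. Origin at its foot on the rim, 211 mm above the table; the red grip runs from 10 to 68 mm above the origin, with a 12 mm steel neck below. It starts on the robot's side of the wheel, up to 110 degrees either way from straight towards the robot.
- hub (a point): Point on the vertical axis of the hand wheel, 215 mm above the table. The wheel turns about this axis at constant height: rim a 14 mm round bar on a circle of 75 mm radius, top of the rim 212 mm above the table; three spokes; hub 42 mm across, up to 218 mm; an 18 mm steel screw stands up through the hub to about 265 mm above the table.
- press: Green screw press, fixed to the table: base 200 x 260 mm (its x by y), two columns, a crosshead under the wheel, and a steel plate that the screw lowers 12 mm a turn over a white plaster mould. Origin under the middle of the base, below the wheel's axis. Apart from the hub, screw and handle nothing of it is higher than the rim.
- wheel (a joint): Angle of the hand wheel in rad. It grows as the wheel is turned clockwise seen from above (which lowers the plate); one turn is 6.283. It starts somewhere between -1.4 and 1.4; stops at -1.7 and 14.2. The wheel turns stiffly, stays where it is left, and needs about 3 to 5 N at the handle.
- pot_a: Bystander: small loose terracotta pot, 54 mm across, 60 mm tall; origin under its centre; it stands by the left (+y) side of the press.
- pot_b: Bystander: small loose terracotta pot, 54 mm across, 60 mm tall; origin under its centre; it stands between the press and the robot.
- pot_c: Bystander: small loose terracotta pot, 54 mm across, 60 mm tall; origin under its centre; it stands towards the right edge of the table.
- mug: Bystander: loose terracotta mug, 72 mm across, 85 mm tall, by the right (-y) side of the press; origin under its centre.
- glaze_jar: Bystander: loose blue jar with a white cap, 60 mm across, 85 mm tall, towards the left edge of the table; origin under its centre.
- brush: Bystander: loose brush lying towards the left edge of the table; its length is along its x axis.
- rib: Bystander: loose wooden potter's rib, a disc 68 mm across and 12 mm thick, towards the right edge of the table; origin under its centre.

How it is judged:
By the outcome, as a careful person would: the job done as asked, in the order asked, and still so for the second after the job is handed in, with the robot touching nothing.
It also fails if it takes over 64 s, if anything falls off the work surface, if the arm or the gripper's body presses on something with over 40 N, if the wrist force passes 120 N, or if a joint passes its speed limit or range.

## Robot

A 6-joint arm with a two-finger parallel gripper is mounted at the origin on the work surface. World frame = base frame: x ahead of the robot, y to its left, z up, the work surface at z = 0. Lengths are in mm, angles in rad, forces in N, time in s.
With the tool pointing down it reaches from about 400 to 925 mm from the base axis. Payload 12.5 kg.
Tool frame: the origin (TCP) lies at the very end of the fingers, on their centre line; the grasp point (between the pads) lies 19 mm behind it; z points along the fingers, y is the line along which they close (so a half turn about z gives the same grasp; the last joint's range is limited). The gripper opens to 95 mm and grips with 3 to 60 N. Pads are 20 mm wide; open, the fingers measure 119 mm over their backs; the gripper's body (75 mm by 180 mm) begins 59 mm behind the grasp point.
Start: joints at [-1.425, 0.491, 1.559, -0, 1.092, -0.106], TCP at [155.74, -605.303, 214.661] pointing down, gripper open.
Joint ranges: [-3.1, 3.1], [-0.84, 2.19], [0.05, 2.79], [-1.13, 4.28], [0.06, 2.93], [-2.69, 2.69]. Speed limits (rad/s): [2.22, 2.22, 2.79, 3.14, 3.14, 3.14].

## Interface

Orientations are given as a 3x3 rotation matrix whose columns are the frame's x, y, z axes.
In Python, from cell import arm, camera, camera_params gives the robot as it stands.
- The arm moves only by the tool servo_tool, never from a script. Its argument "moves" is a list of rows, each a list of 2 entries, a list of its own where there are three numbers: the shift along the tool's x, y, z each as a share of 1 m, from -1 to 1, then the turn, a rotation vector about the tool's x, y, z each as a share of 180 degrees, from -1 to 1. A call has 1 to 12 rows; each row is the pose to reach, as a shift and turn from the pose commanded when the call began, along the tool's axes at that moment, turning the shorter way round; what a row does not reach only later rows make up. A row lasts 1/12 s, in which the tool goes at most 41.7 mm and 7.16 degrees, less where a joint would pass 70% of its speed; a pose out of reach is approached as far as the arm can. A call with a number of a shift or a turn outside -1 to 1 is refused whole. A call with a gripper value outside its range is refused whole. "claw" is the closure, from -1 (fully open) to 1 (shut), set as the call begins (left out, the last holds). The fingers move at their own pace and stop on an object; the grip force is fixed at half the most. Time passes only in rows, so rows that repeat a pose let the fingers close. It gives the time, the measured TCP pose, the force, the opening and the grip force at its end, in the units of the state.
- arm.state(): the state, without advancing time (a new reading comes with each control period).
- camera(name): name is "scene" or "top" or "wrist"; returns (picture, depth): 400x640x3 uint8, blue, green, red; 400x640 float32, mm along the optical axis (not along the pixel's ray), 0 where there is no reading.
- camera_params(name): a dict with "fx", "fy", "cx", "cy" (pixels), "world_to_cam" (4x4, takes a point from world to camera coordinates). Camera axes: x right, y up, looking along -z (the intrinsics and any distortion apply to the point x, -y, -z); pixel columns grow to the right and rows downward; lengths in mm; the calibration is good to about 2 mm. The wrist camera is an equidistant fisheye: a pixel r from the principal point sees the ray r / f radians off the axis. A picture is of the moment at which its call begins: read the wrist's pose just before it. camera_params takes no time and is no camera call; for the wrist camera it gives the pose at the moment of the call.
- arm.hand_in(): hands the job in; it is judged then, once.
The state is a dict: "time": time; "joint_positions": joint angles; "qd": joint speeds; "tau": joint torques, N m; "tool_pos": TCP position; "eef_rot": TCP orientation; "contact_force": force on the tool from outside, world axes, zero at the start; "wrist_torque": the same for the moment, N m; "opening": opening from 0.0 (shut) to 1.0 (fully open); "finger_force": force on a finger pad.
Only numpy, scipy, OpenCV 4.12 (cv2) and the standard library are available. Lean on these libraries where they do the work, as an engineer would, in place of code of your own. Each camera call takes 0.05 s, during which the arm holds its last target. There are 200 camera calls.

## Working session

There is one attempt and no reset: what is moved stays moved. The work goes in short steps, Python scripts to look and compute and a tool call to move; the robot and the scene stay as the last step left them, time stands still between calls to the robot, and variables do not carry over. Pictures are saved under pics/ and viewed, at most 10 in all, crops included, and the job is handed in when it is done.

Besides the shell and the picture viewer there is one more tool, called after "Request:" as a command line: name --argument value ..., lists and objects as JSON in quotes. servo_tool: Moves the arm, as the interface text tells. Shift numbers are shares of 1 m and turn numbers shares of 180 degrees, none past 1 either way. Its arguments: {"type":"object","properties":{"moves":{"type":"array","items":{"type":"array"}},"claw":{"type":"number"}},"required":["moves"]}

```bash
mkdir -p pics; ls
cat > h.py <<'E'
import numpy as np, cv2
from cell import arm, camera, camera_params
def pts(name):
    P=camera_params(name); img,d=camera(name)
    v,u=np.mgrid[0:400,0:640]
    c=np.stack([(u-P['cx'])/P['fx']*d,-(v-P['cy'])/P['fy']*d,-d,np.ones_like(d)],-1)
    W=c@np.linalg.inv(np.array(P['world_to_cam'])).T
    return img,d,W[...,:3]
def red(img):
    h=cv2.cvtColor(img,cv2.COLOR_BGR2HSV).astype(int)
    return ((h[...,0]<6)|(h[...,0]>174))&(h[...,1]>170)&(h[...,2]>80)
E
python3 - <<'E'
from h import *
s=arm.state();print(s)
for n in("scene","top"):
    img,d,W=pts(n); cv2.imwrite(f"pics/{n}0.png",img)
    m=red(img)&(d>0); print(n,m.sum())
    p=W[m]; 
    if len(p): print(np.median(p,0),p.min(0),p.max(0))
E
```

```text
pics
{'time': 0.0, 'joint_positions': array([-1.42461068e+00,  4.91557821e-01,  1.55943740e+00, -2.47851129e-05,
        1.09170509e+00, -1.05602827e-01]), 'qd': array([ 1.97247603e-04,  1.80457399e-04, -1.99914809e-03, -2.42357890e-03,
       -5.51753598e-05, -3.53451500e-04]), 'tau': array([-3.32118987e-03, -6.12644720e+01, -2.58182824e+01,  6.91009476e-02,
        4.82373463e-02, -7.84565304e-05]), 'tool_pos': array([ 155.68957834, -605.05016268,  214.06697906]), 'eef_rot': array([[ 9.68465555e-01,  2.49147417e-01, -1.83107551e-04],
       [ 2.49147466e-01, -9.68464943e-01,  1.09263900e-03],
       [ 9.48949397e-05, -1.10380402e-03, -9.99999386e-01]]), 'contact_force': array([0.52515143, 0.16504456, 0.07223639]), 'wrist_torque': array([0.05661768, 0.01373544, 0.01976342]), 'finger_force': 0.0, 'opening': 1.0023308065282424}
scene 97
[499.31979849  69.86686414 264.60752974] [485.59887772  60.87909121 228.34343674] [503.46774679  77.58818694 282.0401296 ]
top 48
[490.0745504   67.04425416 278.40440107] [481.5260902   59.08795026  42.71074476] [503.25502538  75.76195258 283.55301791]
```

View pics/scene0.png

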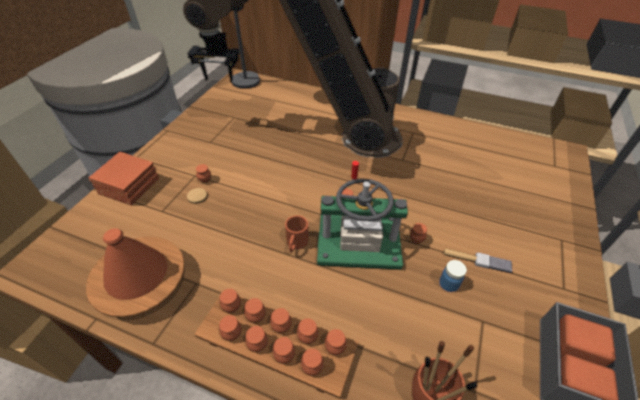

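View pics/top0.png

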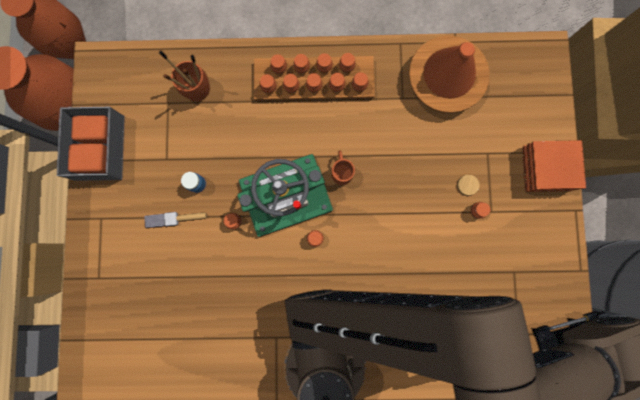

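The scene view shows the red handle at about (355,170) and the wheel centred near (365,200). The top view shows the wheel centre near (280,188) and the handle at (297,204), on the robot's side and slightly to its right. Next I'll fit the rim circle.

Run:
```python
from h import *
from scipy.optimize import least_squares
for n in("top","scene"):
    img,d,W=pts(n)
    m=red(img)&(W[...,2]>225)&(W[...,2]<290)
    p=W[m]; print(n,"handle",m.sum(),p[:,:2].mean(0),p.min(0),p.max(0))
    hsv=cv2.cvtColor(img,cv2.COLOR_BGR2HSV)
    c0=p[:,:2].mean(0)
    r=(W[...,2]>204)&(W[...,2]<216)&(np.hypot(W[...,0]-c0[0],W[...,1]-c0[1])<180)&(hsv[...,1]<90)
    q=W[r]; 
    f=least_squares(lambda c:np.hypot(q[:,0]-c[0],q[:,1]-c[1])-75,c0+[60,25],loss='soft_l1',f_scale=3)
    e=np.abs(f.fun); print(len(q),f.x,np.median(e),(e<8).sum())
    # screw top
    t=(W[...,2]>235)&(W[...,2]<272)&(np.hypot(W[...,0]-f.x[0],W[...,1]-f.x[1])<30); print("screw",t.sum(),W[t].mean(0))
    for z in (42.5,): pass
    # bystanders above 240 near the press?
    k=(W[...,2]>222)&(np.hypot(W[...,0]-f.x[0],W[...,1]-f.x[1])>40)&(np.hypot(W[...,0]-f.x[0],W[...,1]-f.x[1])<160); print("tall pts",k.sum())
# ray check on plane z=279 for red cap, z=205 rim in top
P=camera_params("top");print(P)
```

```text
top handle 45 [489.62277764  66.77441744] [481.49860376  59.02363066 238.71724876] [498.12218428  75.83457612 282.11836321]
942 [545.96977248 118.83487384] 4.350123800160034 721
screw 46 [545.25632845 118.87883291 260.69224201]
tall pts 56
scene handle 101 [497.9065977   70.12019261] [484.74740161  59.72712097 226.47514479] [504.84356093  77.31638079 280.4802153 ]
814 [549.78740581 119.65326563] 3.7141387531092036 628
screw 71 [551.12159667 119.82855686 254.20514554]
tall pts 124
{'fx': 424.3396244458415, 'fy': 424.3396244458415, 'cx': 315.9761683393467, 'cy': 196.4655092758232, 'world_to_cam': array([[-1.53456496e-02, -9.99759755e-01, -1.56506740e-02,
         2.70593548e+01],
       [ 9.93451178e-01, -1.70175024e-02,  1.12983017e-01,
        -5.37206299e+02],
       [-1.13222208e-01, -1.38143827e-02,  9.93473651e-01,
        -1.33820122e+03],
       [ 0.00000000e+00,  0.00000000e+00,  0.00000000e+00,
         1.00000000e+00]])}
```

The hub is at about (546.5, 119) and the handle at about (491, 67.5), so the radius comes to 75.7 mm against the 75 mm given. The handle angle is about −137°, and clockwise decreases it. The plan is to shut the fingers into a peg, go over the scene, come down behind the handle at about (540, 44), and push round in an arc.

Request:
servo_tool --moves '[[[0, 0, -0.04], [0, 0, 0]], [[0, 0, -0.08], [0, 0, 0]], [[0, 0, -0.116], [0, 0, 0]], [[0.302, -0.113, -0.116], [0, 0, 0]], [[0.302, -0.113, -0.116], [0, 0, 0]], [[0.302, -0.113, -0.116], [0, 0, 0]], [[0.302, -0.113, -0.116], [0, 0, 0]], [[0.302, -0.113, -0.116], [0, 0, 0]], [[0.302, -0.113, -0.116], [0, 0, 0]], [[0.302, -0.113, -0.116], [0, 0, 0]], [[0.302, -0.113, -0.116], [0, 0, 0]], [[0.302, -0.113, -0.116], [0, 0, 0]]]' --claw 1

```text
time: 1.2
tool_pos: [423.7, -417.3, 330.6]
eef_rot: [[0.967, 0.253, 0.001], [0.253, -0.967, 0.001], [0.001, -0.0, -1.0]]
contact_force: [0.4, -0.2, 0.0]
opening: 0.213
finger_force: 0.0
```

Request:
servo_tool --moves '[[[0.231, -0.419, 0], [0, 0, 0]], [[0.231, -0.419, 0], [0, 0, 0]], [[0.231, -0.419, 0], [0, 0, 0]], [[0.231, -0.419, 0], [0, 0, 0]], [[0.231, -0.419, 0], [0, 0, 0]], [[0.231, -0.419, 0], [0, 0, 0]], [[0.231, -0.419, 0], [0, 0, 0]], [[0.231, -0.419, 0], [0, 0, 0]], [[0.231, -0.419, 0], [0, 0, 0]], [[0.231, -0.419, 0], [0, 0, 0]], [[0.231, -0.419, 0], [0, 0, 0]], [[0.231, -0.419, 0], [0, 0, 0]]]'

```text
time: 2.2
tool_pos: [539.7, 46.1, 330.6]
eef_rot: [[0.968, 0.251, 0.0], [0.251, -0.968, 0.001], [0.0, -0.0, -1.0]]
contact_force: [0.8, -0.1, -0.2]
opening: 0.002
finger_force: 0.0
```

```bash
cat >> h.py <<'E'
def wray(P,u,v):
    x,y=u-P['cx'],v-P['cy']; r=np.hypot(x,y); t=r/P['fx']; s=np.sin(t)/np.maximum(r,1e-9)
    c=np.stack([x*s,-y*s,-np.cos(t)],-1)
    T=np.linalg.inv(np.array(P['world_to_cam'])); return T[:3,3],c@T[:3,:3].T
E
python3 - <<'E'
from h import *
s=arm.state();P=camera_params("wrist");img,d=camera("wrist");cv2.imwrite("pics/w0.png",img)
print(s['tool_pos'],P)
m=red(img)&(d>0); v,u=np.nonzero(m); o,R=wray(P,u,v); 
ax=-np.linalg.inv(P['world_to_cam'])[:3,2]
w=o+R*(d[m]/(R@ax))[:,None]
k=(w[:,2]>215)&(w[:,2]<290);w=w[k];print(k.sum(),w.mean(0),w.min(0),w.max(0))
t=w[w[:,2]>274];print("cap",len(t),t.mean(0),t.min(0),t.max(0))
E
```

```text
[539.69858002  46.13329151 330.55348513] {'fx': 309.70691628693146, 'fy': 309.70691628693146, 'cx': 324.2795797632524, 'cy': 195.79099260666848, 'world_to_cam': array([[ 2.51400297e-01, -9.67883108e-01, -4.24299389e-04,
        -9.17537436e+01],
       [ 9.36833232e-01,  2.43445427e-01, -2.51152979e-01,
        -4.59812506e+02],
       [ 2.43190020e-01,  6.27424357e-02,  9.67947313e-01,
        -6.36648722e+02],
       [ 0.00000000e+00,  0.00000000e+00,  0.00000000e+00,
         1.00000000e+00]])}
116 [501.67446272  68.38380298 237.36411383] [497.34572841  60.15107272 227.21669846] [503.35479427  75.6902319  249.43169706]<stdin>:8: RuntimeWarning: Mean of empty slice.
  ret = um.true_divide(
Traceback (most recent call last):
ValueError: zero-size array to reduction operation minimum which has no identity
```

View pics/w0.png

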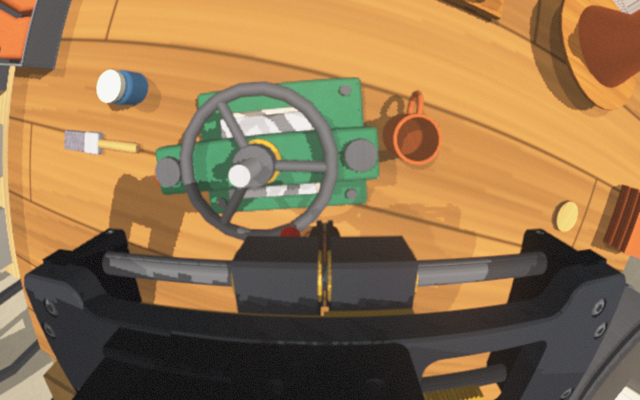

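The wrist view shows the red handle just visible at (290,234) behind the fingers. The hub is at about (250,168), the spokes are clear, and nothing stands above the rim nearby. It agrees with the fit. Next I'll descend and print the arc rows.

Request:
servo_tool --moves '[[[0, 0.002, 0.03], [0, 0, 0]], [[0, 0.002, 0.06], [0, 0, 0]], [[0, 0.002, 0.085], [0, 0, 0]], [[0, 0.002, 0.098], [0, 0, 0]], [[0, 0.002, 0.098], [0, 0, 0]], [[0, 0.002, 0.098], [0, 0, 0]]]'

```text
time: 2.75
tool_pos: [539.9, 40.4, 232.6]
eef_rot: [[0.969, 0.249, -0.001], [0.249, -0.969, -0.0], [-0.001, -0.0, -1.0]]
contact_force: [-0.2, 0.2, -0.3]
opening: -0.001
finger_force: 0.0
```

Run:
```python
import numpy as np
a=np.radians
R=np.array([[.968,.25],[.25,-.968]])
p=lambda f:75*np.array([np.cos(a(f)),np.sin(a(f))])
for c in range(11):
    f0=-95-36*c
    print(f0,(p(f0)+[546.5,119]).round(1),[[[*[float(x) for x in (R@(p(f0-3*k)-p(f0))/1000).round(3)],0],[0,0,0]] for k in range(1,13)])
```

```text
-95 [540.   44.3] [[[-0.004, -0.001, 0], [0, 0, 0]], [[-0.007, -0.003, 0], [0, 0, 0]], [[-0.011, -0.005, 0], [0, 0, 0]], [[-0.014, -0.007, 0], [0, 0, 0]], [[-0.017, -0.009, 0], [0, 0, 0]], [[-0.021, -0.011, 0], [0, 0, 0]], [[-0.024, -0.014, 0], [0, 0, 0]], [[-0.027, -0.016, 0], [0, 0, 0]], [[-0.029, -0.019, 0], [0, 0, 0]], [[-0.032, -0.022, 0], [0, 0, 0]], [[-0.034, -0.025, 0], [0, 0, 0]], [[-0.037, -0.028, 0], [0, 0, 0]]]
-131 [497.3  62.4] [[[-0.002, -0.003, 0], [0, 0, 0]], [[-0.004, -0.007, 0], [0, 0, 0]], [[-0.006, -0.01, 0], [0, 0, 0]], [[-0.007, -0.014, 0], [0, 0, 0]], [[-0.009, -0.017, 0], [0, 0, 0]], [[-0.01, -0.021, 0], [0, 0, 0]], [[-0.011, -0.025, 0], [0, 0, 0]], [[-0.012, -0.029, 0], [0, 0, 0]], [[-0.013, -0.033, 0], [0, 0, 0]], [[-0.013, -0.037, 0], [0, 0, 0]], [[-0.013, -0.041, 0], [0, 0, 0]], [[-0.013, -0.044, 0], [0, 0, 0]]]
-167 [473.4 102.1] [[[0.0, -0.004, 0], [0, 0, 0]], [[0.001, -0.008, 0], [0, 0, 0]], [[0.001, -0.012, 0], [0, 0, 0]], [[0.002, -0.016, 0], [0, 0, 0]], [[0.003, -0.019, 0], [0, 0, 0]], [[0.004, -0.023, 0], [0, 0, 0]], [[0.006, -0.027, 0], [0, 0, 0]]
[... 2768 characters left out ...]
, 0, 0]], [[-0.019, 0.003, 0], [0, 0, 0]], [[-0.023, 0.003, 0], [0, 0, 0]], [[-0.027, 0.003, 0], [0, 0, 0]], [[-0.031, 0.002, 0], [0, 0, 0]], [[-0.035, 0.002, 0], [0, 0, 0]], [[-0.039, 0.001, 0], [0, 0, 0]], [[-0.043, 0.0, 0], [0, 0, 0]], [[-0.046, -0.001, 0], [0, 0, 0]]]
-455 [540.   44.3] [[[-0.004, -0.001, 0], [0, 0, 0]], [[-0.007, -0.003, 0], [0, 0, 0]], [[-0.011, -0.005, 0], [0, 0, 0]], [[-0.014, -0.007, 0], [0, 0, 0]], [[-0.017, -0.009, 0], [0, 0, 0]], [[-0.021, -0.011, 0], [0, 0, 0]], [[-0.024, -0.014, 0], [0, 0, 0]], [[-0.027, -0.016, 0], [0, 0, 0]], [[-0.029, -0.019, 0], [0, 0, 0]], [[-0.032, -0.022, 0], [0, 0, 0]], [[-0.034, -0.025, 0], [0, 0, 0]], [[-0.037, -0.028, 0], [0, 0, 0]]]
```

Request:
servo_tool --moves '[[[-0.003, -0.003, 0], [0, 0, 0]], [[-0.006, -0.006, 0], [0, 0, 0]], [[-0.01, -0.009, 0], [0, 0, 0]], [[-0.013, -0.011, 0], [0, 0, 0]], [[-0.016, -0.013, 0], [0, 0, 0]], [[-0.02, -0.015, 0], [0, 0, 0]], [[-0.023, -0.018, 0], [0, 0, 0]], [[-0.026, -0.02, 0], [0, 0, 0]], [[-0.028, -0.023, 0], [0, 0, 0]], [[-0.031, -0.026, 0], [0, 0, 0]], [[-0.033, -0.029, 0], [0, 0, 0]], [[-0.036, -0.032, 0], [0, 0, 0]]]'

```text
time: 3.75
tool_pos: [496.9, 62.9, 232.6]
eef_rot: [[0.968, 0.249, 0.0], [0.249, -0.968, -0.0], [0.0, 0.0, -1.0]]
contact_force: [2.1, -1.9, -0.5]
opening: -0.001
finger_force: 1.5
```

Request:
servo_tool --moves '[[[-0.002, -0.003, 0], [0, 0, 0]], [[-0.004, -0.007, 0], [0, 0, 0]], [[-0.006, -0.01, 0], [0, 0, 0]], [[-0.007, -0.014, 0], [0, 0, 0]], [[-0.009, -0.017, 0], [0, 0, 0]], [[-0.01, -0.021, 0], [0, 0, 0]], [[-0.011, -0.025, 0], [0, 0, 0]], [[-0.012, -0.029, 0], [0, 0, 0]], [[-0.013, -0.033, 0], [0, 0, 0]], [[-0.013, -0.037, 0], [0, 0, 0]], [[-0.013, -0.041, 0], [0, 0, 0]], [[-0.013, -0.044, 0], [0, 0, 0]]]'

```text
time: 4.75
tool_pos: [473.4, 102.6, 232.7]
eef_rot: [[0.968, 0.249, 0.0], [0.249, -0.968, -0.0], [0.0, 0.0, -1.0]]
contact_force: [2.3, -3.9, 0.3]
opening: 0.005
finger_force: 2.0
```

Run:
```python
from h import *
img,d,W=pts("scene"); cv2.imwrite("pics/s1.png",cv2.resize(img[120:300,260:480],None,fx=3,fy=3))
p=W[red(img)&(W[...,2]>225)&(W[...,2]<290)]; print(len(p),p[:,:2].mean(0),arm.state()['contact_force'])
```

```text
69 [479.52293161 125.86811708] [ 1.05710692 -1.58304708 -0.11233722]
```

View pics/s1.png

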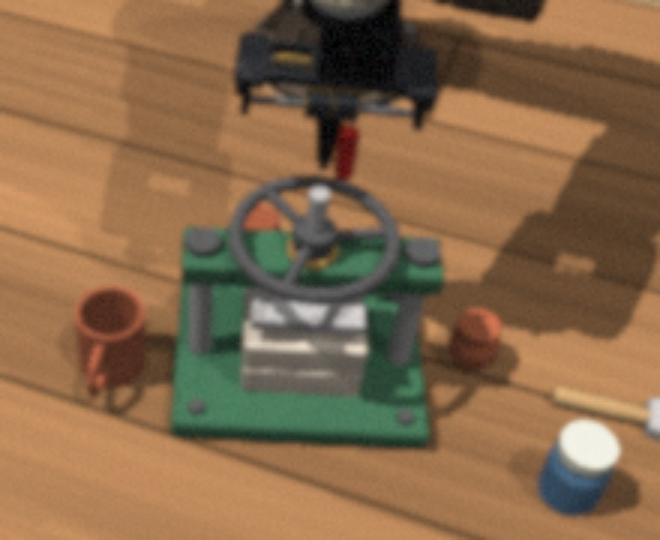

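The shut fingers at (325,140) are pushing the handle at (345,150) cleanly from behind, so I'll carry on.

Request:
servo_tool --moves '[[[0.0, -0.004, 0], [0, 0, 0]], [[0.001, -0.008, 0], [0, 0, 0]], [[0.001, -0.012, 0], [0, 0, 0]], [[0.002, -0.016, 0], [0, 0, 0]], [[0.003, -0.019, 0], [0, 0, 0]], [[0.004, -0.023, 0], [0, 0, 0]], [[0.006, -0.027, 0], [0, 0, 0]], [[0.007, -0.03, 0], [0, 0, 0]], [[0.009, -0.034, 0], [0, 0, 0]], [[0.011, -0.037, 0], [0, 0, 0]], [[0.013, -0.041, 0], [0, 0, 0]], [[0.015, -0.044, 0], [0, 0, 0]]]'

```text
time: 5.8
tool_pos: [476.8, 149.0, 232.4]
eef_rot: [[0.968, 0.249, -0.001], [0.249, -0.968, -0.0], [-0.001, -0.0, -1.0]]
contact_force: [-1.3, -3.6, 0.6]
opening: 0.003
finger_force: 1.7
```

Request:
servo_tool --moves '[[[0.002, -0.003, 0], [0, 0, 0]], [[0.005, -0.006, 0], [0, 0, 0]], [[0.008, -0.009, 0], [0, 0, 0]], [[0.011, -0.011, 0], [0, 0, 0]], [[0.014, -0.014, 0], [0, 0, 0]], [[0.017, -0.016, 0], [0, 0, 0]], [[0.02, -0.018, 0], [0, 0, 0]], [[0.024, -0.02, 0], [0, 0, 0]], [[0.027, -0.022, 0], [0, 0, 0]], [[0.031, -0.024, 0], [0, 0, 0]], [[0.034, -0.025, 0], [0, 0, 0]], [[0.038, -0.026, 0], [0, 0, 0]]]'

```text
time: 6.8
tool_pos: [507.5, 183.4, 232.5]
eef_rot: [[0.968, 0.249, -0.0], [0.249, -0.968, -0.0], [-0.0, 0.0, -1.0]]
contact_force: [-3.1, -2.1, -1.2]
opening: 0.006
finger_force: 1.7
```

Request:
servo_tool --moves '[[[0.004, -0.001, 0], [0, 0, 0]], [[0.008, -0.002, 0], [0, 0, 0]], [[0.012, -0.002, 0], [0, 0, 0]], [[0.015, -0.003, 0], [0, 0, 0]], [[0.019, -0.003, 0], [0, 0, 0]], [[0.023, -0.003, 0], [0, 0, 0]], [[0.027, -0.003, 0], [0, 0, 0]], [[0.031, -0.002, 0], [0, 0, 0]], [[0.035, -0.002, 0], [0, 0, 0]], [[0.039, -0.001, 0], [0, 0, 0]], [[0.043, 0, 0], [0, 0, 0]], [[0.046, 0.001, 0], [0, 0, 0]]]'

```text
time: 7.8
tool_pos: [552.7, 193.7, 232.6]
eef_rot: [[0.968, 0.249, 0.0], [0.249, -0.968, 0.0], [0.0, 0.0, -1.0]]
contact_force: [-3.5, -1.1, 0.1]
opening: 0.003
finger_force: 2.3
```

Request:
servo_tool --moves '[[[0.004, 0.001, 0], [0, 0, 0]], [[0.007, 0.003, 0], [0, 0, 0]], [[0.011, 0.005, 0], [0, 0, 0]], [[0.014, 0.007, 0], [0, 0, 0]], [[0.017, 0.009, 0], [0, 0, 0]], [[0.021, 0.011, 0], [0, 0, 0]], [[0.024, 0.014, 0], [0, 0, 0]], [[0.027, 0.016, 0], [0, 0, 0]], [[0.029, 0.019, 0], [0, 0, 0]], [[0.032, 0.022, 0], [0, 0, 0]], [[0.034, 0.025, 0], [0, 0, 0]], [[0.037, 0.028, 0], [0, 0, 0]]]'

```text
time: 8.8
tool_pos: [595.3, 175.6, 232.7]
eef_rot: [[0.968, 0.249, 0.0], [0.249, -0.968, 0.0], [0.0, 0.0, -1.0]]
contact_force: [-2.5, 2.6, -0.8]
opening: 0.004
finger_force: 1.4
```

Run:
```python
from h import *
img,d,W=pts("scene"); 
p=W[red(img)&(W[...,2]>225)&(W[...,2]<290)]; print(len(p),p[:,:2].mean(0),arm.state()['contact_force'])
```

```text
87 [617.09448217 161.51384576] [-0.08176828  1.47494213 -0.39512664]
```

Request:
servo_tool --moves '[[[0.002, 0.003, 0], [0, 0, 0]], [[0.004, 0.007, 0], [0, 0, 0]], [[0.006, 0.01, 0], [0, 0, 0]], [[0.007, 0.014, 0], [0, 0, 0]], [[0.009, 0.017, 0], [0, 0, 0]], [[0.01, 0.021, 0], [0, 0, 0]], [[0.011, 0.025, 0], [0, 0, 0]], [[0.012, 0.029, 0], [0, 0, 0]], [[0.013, 0.033, 0], [0, 0, 0]], [[0.013, 0.037, 0], [0, 0, 0]], [[0.013, 0.041, 0], [0, 0, 0]], [[0.013, 0.044, 0], [0, 0, 0]]]'

```text
time: 9.85
tool_pos: [618.7, 135.9, 232.7]
eef_rot: [[0.969, 0.249, 0.0], [0.249, -0.969, -0.0], [0.0, 0.0, -1.0]]
contact_force: [-2.3, 3.5, 0.8]
opening: 0.005
finger_force: 2.0
```

Request:
servo_tool --moves '[[[0, 0.004, 0], [0, 0, 0]], [[-0.001, 0.008, 0], [0, 0, 0]], [[-0.001, 0.012, 0], [0, 0, 0]], [[-0.002, 0.016, 0], [0, 0, 0]], [[-0.003, 0.019, 0], [0, 0, 0]], [[-0.004, 0.023, 0], [0, 0, 0]], [[-0.006, 0.027, 0], [0, 0, 0]], [[-0.007, 0.03, 0], [0, 0, 0]], [[-0.009, 0.034, 0], [0, 0, 0]], [[-0.011, 0.037, 0], [0, 0, 0]], [[-0.013, 0.041, 0], [0, 0, 0]], [[-0.015, 0.044, 0], [0, 0, 0]]]'

```text
time: 10.85
tool_pos: [615.1, 89.7, 232.5]
eef_rot: [[0.968, 0.249, 0.0], [0.249, -0.968, -0.0], [0.0, 0.0, -1.0]]
contact_force: [0.1, 3.8, -0.1]
opening: 0.004
finger_force: 1.9
```

Request:
servo_tool --moves '[[[-0.002, 0.003, 0], [0, 0, 0]], [[-0.005, 0.006, 0], [0, 0, 0]], [[-0.008, 0.009, 0], [0, 0, 0]], [[-0.011, 0.011, 0], [0, 0, 0]], [[-0.014, 0.014, 0], [0, 0, 0]], [[-0.017, 0.016, 0], [0, 0, 0]], [[-0.02, 0.018, 0], [0, 0, 0]], [[-0.024, 0.02, 0], [0, 0, 0]], [[-0.027, 0.022, 0], [0, 0, 0]], [[-0.031, 0.024, 0], [0, 0, 0]], [[-0.034, 0.025, 0], [0, 0, 0]], [[-0.038, 0.026, 0], [0, 0, 0]]]'

```text
time: 11.85
tool_pos: [584.5, 55.2, 232.6]
eef_rot: [[0.968, 0.249, 0.0], [0.249, -0.968, -0.0], [0.0, 0.0, -1.0]]
contact_force: [2.9, 1.6, -1.6]
opening: 0.005
finger_force: 1.7
```

Request:
servo_tool --moves '[[[-0.004, 0.001, 0], [0, 0, 0]], [[-0.008, 0.002, 0], [0, 0, 0]], [[-0.012, 0.002, 0], [0, 0, 0]], [[-0.015, 0.003, 0], [0, 0, 0]], [[-0.019, 0.003, 0], [0, 0, 0]], [[-0.023, 0.003, 0], [0, 0, 0]], [[-0.027, 0.003, 0], [0, 0, 0]], [[-0.031, 0.002, 0], [0, 0, 0]], [[-0.035, 0.002, 0], [0, 0, 0]], [[-0.039, 0.001, 0], [0, 0, 0]], [[-0.043, 0, 0], [0, 0, 0]], [[-0.046, -0.001, 0], [0, 0, 0]]]'

```text
time: 12.85
tool_pos: [539.5, 44.8, 232.7]
eef_rot: [[0.968, 0.249, 0.0], [0.249, -0.968, -0.0], [0.0, 0.0, -1.0]]
contact_force: [4.7, 2.5, -0.5]
opening: 0.005
finger_force: 2.4
```

Request:
servo_tool --moves '[[[-0.004, -0.001, 0], [0, 0, 0]], [[-0.007, -0.003, 0], [0, 0, 0]], [[-0.011, -0.005, 0], [0, 0, 0]], [[-0.014, -0.007, 0], [0, 0, 0]], [[-0.017, -0.009, 0], [0, 0, 0]], [[-0.017, -0.009, 0], [0, 0, 0]], [[-0.012, -0.005, 0], [0, 0, 0]], [[-0.002, 0.003, 0], [0, 0, 0]], [[0.006, 0.003, 0], [0, 0, 0]]]'

```text
time: 13.6
tool_pos: [547.2, 42.7, 232.7]
eef_rot: [[0.969, 0.249, -0.0], [0.249, -0.969, -0.0], [-0.0, 0.0, -1.0]]
contact_force: [-0.4, 0.4, 0.6]
opening: 0.003
finger_force: 0.0
```

Request:
servo_tool --moves '[[[0, 0, -0.03], [0, 0, 0]], [[0, 0, -0.06], [0, 0, 0]], [[0, 0, -0.1], [0, 0, 0]], [[-0.04, 0.03, -0.12], [0, 0, 0]], [[-0.06, 0.06, -0.13], [0, 0, 0]], [[-0.08, 0.09, -0.13], [0, 0, 0]], [[-0.08, 0.12, -0.13], [0, 0, 0]], [[-0.08, 0.16, -0.13], [0, 0, 0]], [[-0.08, 0.2, -0.13], [0, 0, 0]], [[-0.08, 0.2, -0.13], [0, 0, 0]]]'

```text
time: 14.43
tool_pos: [519.8, -175.4, 361.7]
eef_rot: [[0.969, 0.245, -0.001], [0.245, -0.969, -0.001], [-0.001, 0.0, -1.0]]
contact_force: [0.1, -0.6, 0.7]
opening: 0.003
finger_force: 0.0
```

```bash
cat >> h.py <<'E'
def centroid(img,box):
    x0,x1,y0,y1=box; m=red(img)[y0:y1,x0:x1]; v,u=np.nonzero(m); return len(u),u.mean()+x0,v.mean()+y0
def ray(name,u,v,z):
    P=camera_params(name);T=np.linalg.inv(np.array(P['world_to_cam']))
    r=T[:3,:3]@[(u-P['cx'])/P['fx'],-(v-P['cy'])/P['fy'],-1]; o=T[:3,3]; return o+r*(z-o[2])/r[2]
E
python3 - <<'E'
from h import *
boxes={"scene":(330,400,150,215),"top":(255,315,160,215)}
for n,z in(("scene",252),("top",270)):
    a=cv2.imread(f"pics/{n}0.png"); b,_=camera(n); cv2.imwrite(f"pics/{n}2.png",b)
    for i in(a,b):
        k,u,v=centroid(i,boxes[n]); w=ray(n,u,v,z)[:2]; e=w-[546.5,119]
        print(n,k,round(u,2),round(v,2),w,np.hypot(*e),np.degrees(np.arctan2(e[1],e[0])))
    x=np.hstack([cv2.resize(i[140:240,230:350] if n=="top" else i[140:260,290:434],(390,325),interpolation=cv2.INTER_CUBIC) for i in(a,b)]); cv2.imwrite(f"pics/c_{n}.png",x)
E
```

```text
scene 97 354.44 168.49 [487.91447016  67.34919565] 78.10294422760289 -138.59960820315632
scene 86 351.8 169.74 [495.89843825  62.01271957] 76.21068286177942 -131.60330944708593
top 48 296.65 204.46 [489.82705749  66.64232422] 77.15664991404086 -137.26649720566587
top 43 298.72 201.95 [496.41525936  61.05905796] 76.58742723051151 -130.84046949821527
```

View pics/c_top.png

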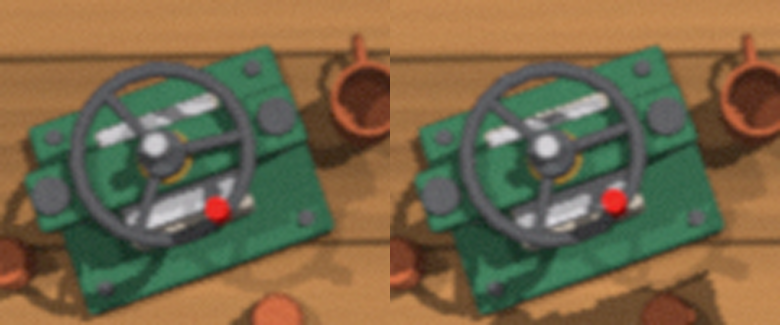

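The top crops, before on the left and now on the right, show the wheel about 6.7° short, with the handle at (217,209) against (614,202). Nothing else has moved. I'll go back behind the handle and nudge it the rest of the way.

Request:
servo_tool --moves '[[[0, -0.04, 0], [0, 0, 0]], [[0, -0.08, 0], [0, 0, 0]], [[0, -0.11, 0], [0, 0, 0]], [[0.02, -0.14, 0], [0, 0, 0]], [[0.05, -0.17, 0.01], [0, 0, 0]], [[0.08, -0.2, 0.03], [0, 0, 0]], [[0.08, -0.2, 0.06], [0, 0, 0]], [[0.08, -0.2, 0.1], [0, 0, 0]], [[0.08, -0.2, 0.13], [0, 0, 0]], [[0.08, -0.2, 0.13], [0, 0, 0]], [[0.08, -0.2, 0.13], [0, 0, 0]]]'

```text
time: 15.45
tool_pos: [545.9, 44.5, 232.6]
eef_rot: [[0.968, 0.25, -0.002], [0.25, -0.968, 0.0], [-0.002, -0.001, -1.0]]
contact_force: [0.5, -0.3, 1.6]
opening: 0.008
finger_force: 0.0
```

Request:
servo_tool --moves '[[[-0.006, -0.003, 0], [0, 0, 0]], [[-0.013, -0.006, 0], [0, 0, 0]], [[-0.019, -0.009, 0], [0, 0, 0]], [[-0.023, -0.012, 0], [0, 0, 0]], [[-0.027, -0.0145, 0], [0, 0, 0]], [[-0.03, -0.017, 0], [0, 0, 0]], [[-0.03, -0.017, 0], [0, 0, 0]], [[-0.025, -0.013, 0], [0, 0, 0]], [[-0.015, -0.005, 0], [0, 0, 0]], [[0, 0, 0], [0, 0, 0]]]'

```text
time: 16.28
tool_pos: [546.5, 43.0, 232.5]
eef_rot: [[0.968, 0.249, -0.001], [0.249, -0.968, -0.0], [-0.001, -0.0, -1.0]]
contact_force: [1.2, -0.3, -0.7]
opening: 0.005
finger_force: 0.0
```

Request:
servo_tool --moves '[[[0, 0, -0.03], [0, 0, 0]], [[0, 0, -0.06], [0, 0, 0]], [[0, 0, -0.1], [0, 0, 0]], [[-0.04, 0.03, -0.12], [0, 0, 0]], [[-0.06, 0.06, -0.13], [0, 0, 0]], [[-0.08, 0.09, -0.13], [0, 0, 0]], [[-0.08, 0.12, -0.13], [0, 0, 0]], [[-0.08, 0.16, -0.13], [0, 0, 0]], [[-0.08, 0.2, -0.13], [0, 0, 0]], [[-0.08, 0.2, -0.13], [0, 0, 0]]]'

```text
time: 17.12
tool_pos: [519.8, -175.8, 361.5]
eef_rot: [[0.969, 0.245, -0.001], [0.245, -0.969, -0.001], [-0.002, 0.0, -1.0]]
contact_force: [-0.2, -0.5, 0.1]
opening: 0.007
finger_force: 0.0
```

Run:
```python
from h import *
boxes={"scene":(330,400,150,215),"top":(255,315,160,215)}
for n,z in(("scene",252),("top",270)):
    a=cv2.imread(f"pics/{n}0.png"); b,_=camera(n); cv2.imwrite(f"pics/{n}3.png",b)
    for i in(a,b,camera(n)[0],camera(n)[0]):
        k,u,v=centroid(i,boxes[n]); w=ray(n,u,v,z)[:2]; e=w-[546.5,119]
        print(n,k,round(u,2),round(v,2),w,np.hypot(*e),np.degrees(np.arctan2(e[1],e[0])))
    c=[cv2.resize(i[140:260,230:374] if n=="top" else i[140:260,290:434],(390,325),interpolation=cv2.INTER_CUBIC) for i in(a,b)]
    cv2.imwrite(f"pics/d_{n}.png",np.hstack(c))
```

```text
scene 97 354.44 168.49 [487.91447016  67.34919565] 78.10294422760289 -138.59960820315632
scene 92 354.15 168.97 [490.16540546  67.21159895] 76.52205581421059 -137.40766879203176
scene 92 354.21 168.99 [490.19459997  67.3857079 ] 76.38280710204332 -137.48899514089607
scene 90 354.17 168.81 [489.51127646  67.03911505] 77.12099698345028 -137.6422278692159
top 48 296.65 204.46 [489.82705749  66.64232422] 77.15664991404086 -137.26649720566587
top 44 296.95 204.07 [490.8533624   65.81164167] 76.97759244085681 -136.29393198146371
top 44 296.95 204.07 [490.8533624   65.81164167] 76.97759244085681 -136.29393198146371
top 45 296.96 204.16 [490.62036829  65.811353  ] 77.14638947923011 -136.41334213042524
```

View pics/d_scene.png

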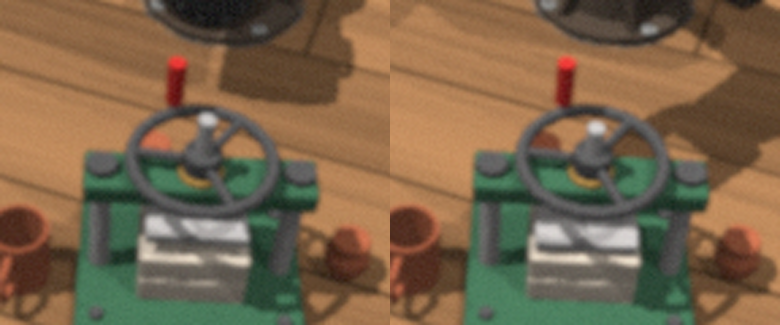

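About 1° short in both views; the handle is at (176,80) before and (566,80) now. One last nudge of about 1.3 mm.

Request:
servo_tool --moves '[[[0, -0.04, 0], [0, 0, 0]], [[0, -0.08, 0], [0, 0, 0]], [[0, -0.11, 0], [0, 0, 0]], [[0.02, -0.14, 0], [0, 0, 0]], [[0.05, -0.17, 0.01], [0, 0, 0]], [[0.08, -0.2, 0.03], [0, 0, 0]], [[0.08, -0.2, 0.06], [0, 0, 0]], [[0.08, -0.2, 0.1], [0, 0, 0]], [[0.08, -0.2, 0.13], [0, 0, 0]], [[0.08, -0.2, 0.13], [0, 0, 0]], [[0.08, -0.2, 0.13], [0, 0, 0]]]'

```text
time: 18.33
tool_pos: [546.1, 44.3, 232.7]
eef_rot: [[0.968, 0.25, -0.002], [0.25, -0.968, 0.0], [-0.002, -0.0, -1.0]]
contact_force: [0.6, -0.2, 1.1]
opening: 0.006
finger_force: 0.0
```

Request:
servo_tool --moves '[[[-0.006, -0.003, 0], [0, 0, 0]], [[-0.013, -0.006, 0], [0, 0, 0]], [[-0.019, -0.009, 0], [0, 0, 0]], [[-0.023, -0.012, 0], [0, 0, 0]], [[-0.027, -0.0145, 0], [0, 0, 0]], [[-0.031, -0.018, 0], [0, 0, 0]], [[-0.031, -0.018, 0], [0, 0, 0]], [[-0.025, -0.013, 0], [0, 0, 0]], [[-0.015, -0.005, 0], [0, 0, 0]], [[0, 0, 0], [0, 0, 0]]]'

```text
time: 19.17
tool_pos: [547.0, 42.9, 232.8]
eef_rot: [[0.968, 0.249, -0.0], [0.249, -0.968, -0.0], [-0.0, 0.0, -1.0]]
contact_force: [0.1, -0.4, 0.3]
opening: 0.005
finger_force: 0.0
```

Request:
servo_tool --moves '[[[0, 0, -0.03], [0, 0, 0]], [[0, 0, -0.06], [0, 0, 0]], [[0, 0, -0.1], [0, 0, 0]], [[-0.04, 0.03, -0.12], [0, 0, 0]], [[-0.06, 0.06, -0.13], [0, 0, 0]], [[-0.08, 0.09, -0.13], [0, 0, 0]], [[-0.08, 0.12, -0.13], [0, 0, 0]], [[-0.08, 0.16, -0.13], [0, 0, 0]], [[-0.08, 0.2, -0.13], [0, 0, 0]], [[-0.08, 0.2, -0.13], [0, 0, 0]]]'

```text
time: 20.0
tool_pos: [520.1, -176.0, 361.7]
eef_rot: [[0.969, 0.245, -0.001], [0.245, -0.969, -0.001], [-0.001, 0.001, -1.0]]
contact_force: [0.2, -0.1, 0.8]
opening: 0.003
finger_force: 0.0
```

Run:
```python
from h import *
boxes={"scene":(330,400,150,215),"top":(255,315,160,215)}
for n,z in(("scene",252),("top",270)):
    a=cv2.imread(f"pics/{n}0.png")
    for i in(a,camera(n)[0],camera(n)[0]):
        k,u,v=centroid(i,boxes[n]); w=ray(n,u,v,z)[:2]; e=w-[546.5,119]
        print(n,k,round(u,2),round(v,2),w,np.hypot(*e),np.degrees(np.arctan2(e[1],e[0])))
```

```text
scene 97 354.44 168.49 [487.91447016  67.34919565] 78.10294422760289 -138.59960820315632
scene 89 354.84 168.96 [489.35840085  69.03440571] 75.90601403700705 -138.8329941847358
scene 89 354.81 168.94 [489.34944218  68.92948946] 75.98185496982643 -138.7778841630381
top 48 296.65 204.46 [489.82705749  66.64232422] 77.15664991404086 -137.26649720566587
top 47 296.13 204.55 [489.59736587  68.02126617] 76.3985672257559 -138.14302616651997
top 47 296.13 204.57 [489.54065167  68.02183664] 76.44043761138475 -138.17171044608716
```

The handle is back at its start angle to within about 0.5°, and the arm is clear.

```bash
python3 -c "
from cell import arm
print(arm.hand_in())"
```

```text
the job is handed in; nothing more can be done
None
```

I pushed the hand wheel one full clockwise turn with the shut fingertips and left the handle within about 1° of its starting angle; the arm is clear, nothing was gripped, no bystander near the press had shifted in the pictures I viewed, and the job is handed in.

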